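# Air-test an iron soleplate: slide it home, open the air valve to the mark

### The job

Slide the open iron soleplate along the bench into the blue-sided test cradle until its nose is fully home against the black rubber stop. Only then swing the blue air-valve handle open until it lines up with the yellow mark, without going well past it. Leave the red-handled drain valve and everything else on the bench where they are.

Things in the scene. Friction and masses are not known exactly. Their poses are not given: they have to be found in the camera images.
- sole_center (a point): Loose steam-iron soleplate: open metal shell, white plastic and a purple knob inside; 200 mm long, 110 wide, walls 36 high, 0.5 to 1 kg, flat on the bench. Too wide to grasp: push its flat upright heel wall. Point: its centre, 18 mm above the bench; x points heel to nose. The heel face (100 mm wide) is 100 mm behind the point; sides are parallel from heel to centre, then taper to the nose.
- sole_nose (a point): Tip of the soleplate's pointed nose, 100 mm ahead (+x) of its centre, 18 mm above the bench. At the start it is 140 to 190 mm short of the rubber stop, in the cradle's mouth and roughly in line with it.
- cradle_stop (a point): Middle of the black rubber stop's face on the fixed test cradle, 18 mm above the bench: the nose is home when it is here. x is the way the soleplate slides in, z up. Behind the rubber: a block 160 mm wide, 50 high.
- cradle: The cradle. Origin on the bench, 100 mm before the stop; x as at the stop. Two blue side guides (30 mm high, 10 thick) leave a channel 116 mm wide from 150 to 95 mm before the stop, and flare outwards before that to a mouth 186 mm wide 200 mm before the stop.
- air_handle (a joint): Opening angle of the blue-handled air valve, rad: 0 closed, 1.571 fully open; grows counter-clockwise seen from above. It starts at 0 to 0.2, turns against a steady friction of about 0.25 N m and stays where it is left.
- air_pivot (a point): Vertical turning axis of the blue air-valve handle, at the handle's mid-height, 83 mm above the bench. The handle is a level bar along x, 18 mm wide, 18 deep (74 to 92 mm above the bench), blue from 37 to 125 mm from the axis. Below it: a steel valve body on a grey foot 90 mm square.
- air_tip (a point): Outer end of the blue air-valve handle, 125 mm from its axis, at mid-height; x points outwards along the handle.
- mark_end (a point): Outer end of the yellow mark: a fixed yellow strip, 10 mm wide, running out level below the handle from the air valve's axis to 156 mm from it (top 32 mm above the bench, last 22 mm widened to 20 mm and raised to 44 mm). x points outwards along the mark. The handle is set when it points along the mark, which is 0.6 to 1.15 rad from closed.
- drain_tip (a point): Outer end of the handle of the drain valve, the same kind of valve with a red handle and no mark, 125 mm from its axis. Leave it alone. The two valves can stand in either order, about 200 mm apart.
- shell: Bystander: red and white iron housing, 240 mm long, 125 mm high; origin under its middle.
- pliers: Bystander: pliers with blue grips, 160 mm long, lying; origin at the joint.
- tweezers: Bystander: red tweezers, 135 mm long, lying; origin at the middle.
- screwdriver: Bystander: screwdriver with an orange handle, 190 mm long, lying; origin near the middle.
- cup: Bystander: grey cup, 70 mm across, 35 mm high; origin under its centre.
- dial: Bystander: white dial knob, 64 mm across, 22 mm high; origin under its centre.
- oil: Bystander: white bottle with a red cap, 50 mm across, 110 mm high; origin under its centre.

How it is judged:
By the outcome, as a careful person would: the job done as asked, in the order asked, and still so for the second after the job is handed in, with the robot touching nothing.
It also fails if it takes over 58 s, if anything falls off the work surface, if the arm or the gripper's body presses on something with over 40 N, if the wrist force passes 120 N, or if a joint passes its speed limit or range.

### The arm

A 7-joint arm with a two-finger parallel gripper is mounted at the origin on the work surface. World frame = base frame: x ahead of the robot, y to its left, z up, the work surface at z = 0. Lengths are in mm, angles in rad, forces in N, time in s.
With the tool pointing down it reaches from about 400 to 850 mm from the base axis. Payload 10.4 kg.
Tool frame: the origin (TCP) lies between the finger pads; the fingertips stand 17 mm ahead of it and the grasp point (between the pads) lies 2 mm behind it (ctrl.tcp_to_tips is the distance from the TCP to the fingertips, in mm); x points along the fingers, y is the direction in which the jaws open and shut, and the axes are right-handed (so a half turn about x gives the same grasp; the last joint's range is limited). The gripper opens to 87 mm and grips with 3 to 60 N. Pads are 19 mm wide; open, the fingers measure 117 mm over their backs; the gripper's body (75 mm by 190 mm) begins 51 mm behind the grasp point.
Start: joints at [-1.233, 0.332, -0.065, 1.46, 0.022, 1.35, -0.088], TCP at [220.627, 584.785, 239.576] pointing down, gripper open.
Joint ranges: [-2.6, 2.6], [-0.5, 2.12], [-1.47, 1.34], [0.16, 2.42], [-1.27, 4.41], [0.06, 2.06], [-2.6, 2.6]. Speed limits (rad/s): [2.22, 2.22, 2.79, 2.79, 3.14, 3.14, 3.14].

### API

Orientations are given as a rotation vector (axis times angle).
In Python, from station import readout, cams, job, ctrl gives the robot as it stands. The module is installed in compiled form; this text tells all that it offers.
- The arm moves only by the tool send_rows, never from a script. Its argument "commands" is a list of rows, each an object with "translation": the shift along the tool's x, y, z in m, a list of three; "twist": the turn about the tool's x in rad; "fingers": the gripper's target within -1 to 1 (fully open at 1, half-way at 0, shut at -1). In form: [{"translation": [tx, ty, tz], "twist": twist, "fingers": fingers}, ...]. A call has 1 to 8 rows; each row shifts and turns the commanded pose from where the row before left it, along the tool's axes as they then stand; what a row does not reach is not made up. A row lasts 1/10 s, in which the tool goes at most 50 mm and 8.59 degrees, less where a joint would pass 70% of its speed; a pose out of reach is approached as far as the arm can. A call is refused whole if a number of a shift passes 0.05 or a number of a turn 0.15, either way. A call with a gripper value outside its range is refused whole. The fingers move at their own pace and stop on an object; "force" is the grip in N (left out, the last holds). Time passes only in rows, so rows that do not move let the fingers close. It gives the time, the measured TCP pose, the force and the opening at its end, in the units of the state.
- readout.get_state(): the state, without advancing time (a new reading comes with each control period).
- cams.snapshot(name): name is "scene" or "top" or "wrist"; returns a dict with "pixels" (400x640x3 uint8, red, green, blue), "fx", "fy", "cx", "cy" (pixels), "pose" (4x4, takes a point from camera to world coordinates); the wrist camera has in their place "T_tool_cam" (4x4, takes a point from camera to tool coordinates, whose origin is the TCP and whose axes are the tool frame's). Camera axes: x right, y down, z forward; pixel columns grow to the right and rows downward; lengths in mm; the calibration is good to about 2 mm. A picture is of the moment at which its call begins: read the wrist's pose just before it. There is no depth.
- job.job_done(): hands the job in, once; it reports no verdict.
The state is a dict: "time": time; "joint_positions": joint angles; "joint_velocities": joint speeds; "joint_efforts": joint torques, N m; "tcp_pos": TCP position; "tcp_rot": TCP orientation; "wrist_force": force on the tool from outside, world axes, zero at the start; "ft_torque": the same for the moment, N m; "finger_gap": finger opening in mm.
Only numpy, scipy, OpenCV 4.12 (cv2) and the standard library are available. Lean on these libraries where they do the work, as an engineer would, in place of code of your own. Each camera call takes 0.05 s, during which the arm holds its last target. There are 200 camera calls.

## Working session

There is one attempt and no reset: what is moved stays moved. The work goes in short steps, Python scripts to look and compute and a tool call to move; the robot and the scene stay as the last step left them, time stands still between calls to the robot, and variables do not carry over. Pictures are saved under pics/ and viewed, about 8 in all and at most 12, crops included, and the job is handed in when it is done.

Besides the shell and the picture viewer there is one more tool, called after "Emit:" as name(argument=value, ...), one argument or row to a line, values as JSON. send_rows: Moves the arm, as the interface text tells. Its arguments: {"type":"object","properties":{"commands":{"type":"array","items":{"type":"object","properties":{"translation":{"type":"array","items":{"type":"number"}},"twist":{"type":"number"},"fingers":{"type":"number"}}}},"force":{"type":"number"}},"required":["commands"]}

```bash
mkdir -p pics; cat > h.py <<'E'
import numpy as np, cv2
from scipy.spatial.transform import Rotation as R
from station import readout, cams, job, ctrl
def snap(n,f=None):
    s=cams.snapshot(n)
    if f: cv2.imwrite('pics/'+f+'.png',s['pixels'][:,:,::-1])
    return s
def ray(s,u,v,z):
    P=s['pose']; d=P[:3,:3]@np.array([(u-s['cx'])/s['fx'],(v-s['cy'])/s['fy'],1]); o=P[:3,3]
    return o+d*(z-o[2])/d[2]
def proj(s,p):
    P=s['pose']; c=P[:3,:3].T@(np.array(p)-P[:3,3]); return s['fx']*c[0]/c[2]+s['cx'],s['fy']*c[1]/c[2]+s['cy']
E
python3 - <<'E'
from h import *
for n in ('top','scene'):
    s=snap(n,n+'0'); print(n,s['pose'].round(3).tolist(),s['fx'],s['cx'],s['cy'])
st=readout.get_state(); print(st['time'],st['tcp_pos'],R.from_rotvec(st['tcp_rot']).as_matrix().round(3).tolist(),st['finger_gap'])
E
```

```text
top [[-0.013, -0.98, 0.198, 366.284], [-1.0, 0.014, 0.003, 0.435], [-0.006, -0.198, -0.98, 1075.118], [0.0, 0.0, 0.0, 1.0]] 372.13864611793895 318.4662370603175 198.2830452133523
scene [[-0.258, 0.657, -0.709, 1379.142], [0.966, 0.185, -0.181, 225.527], [0.012, -0.731, -0.682, 839.674], [0.0, 0.0, 0.0, 1.0]] 365.9218777148614 323.5182824621716 203.10492236225028
0.1 [220.53804915 584.46736682 238.86585186] [[-0.0, 0.353, 0.936], [-0.001, 0.936, -0.353], [-1.0, -0.001, 0.0]] 87.50552072216834
```

View pics/top0.png

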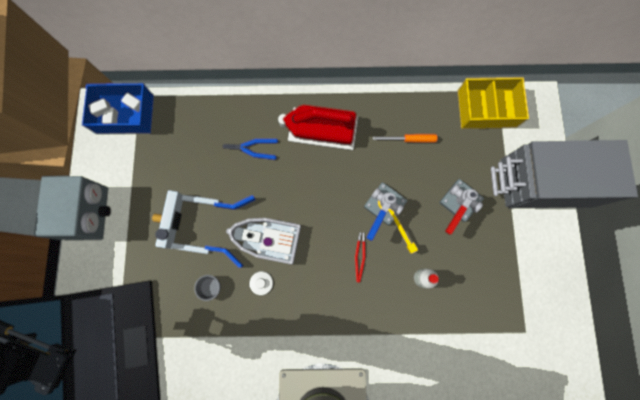

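View pics/scene0.png

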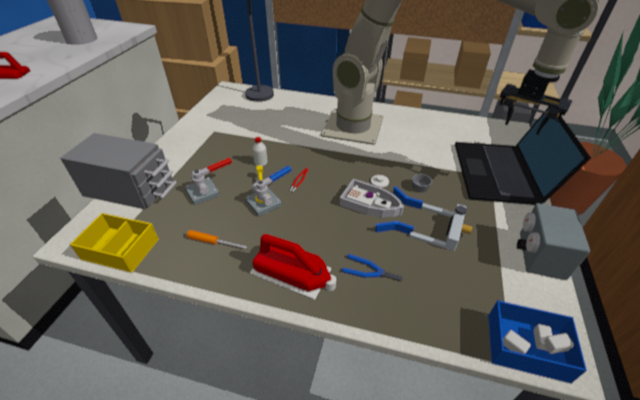

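The top view shows the soleplate at about (265,240), nose to the left, with the heel at x≈298. The cradle stop is at about (178,220). The air valve pivot is at about (386,203) with its handle tip at (373,238), the yellow mark ends at (413,250), and the drain valve is to the right. The scene view agrees.

```bash
python3 - <<'E'
from h import *
s=snap('top'); im=s['pixels'][:,:,::-1].copy()
cv2.imwrite('pics/crop1.png',cv2.resize(im[170:310,145:345],None,fx=4,fy=4,interpolation=cv2.INTER_CUBIC))
hsv=cv2.cvtColor(im,cv2.COLOR_BGR2HSV)
def comp(lo,hi,roi,z,nm):
    m=cv2.inRange(hsv,lo,hi); k=np.zeros_like(m); x0,y0,x1,y1=roi; k[y0:y1,x0:x1]=m[y0:y1,x0:x1]
    n,l,st,c=cv2.connectedComponentsWithStats(k)
    for i in range(1,n):
        if st[i,4]<15: continue
        v,u=np.nonzero(l==i); p=np.array([ray(s,a,b,z)[:2] for a,b in zip(u,v)])
        box=cv2.minAreaRect(p.astype(np.float32)); w=np.linalg.eigh(np.cov(p.T))[1][:,1]
        t=(p-p.mean(0))@w
        print(nm,st[i],'mean',p.mean(0).round(1),'ax',w.round(3),'ends',(p.mean(0)+w*t.min()).round(),(p.mean(0)+w*t.max()).round(),'size',np.round(box[1]))
comp((100,120,60),(125,255,255),(345,170,430,260),92,'handle')
comp((20,120,90),(35,255,255),(345,170,430,260),35,'mark')
comp((100,120,60),(125,255,255),(160,170,270,280),30,'guides')
comp((0,0,135),(179,60,255),(215,210,310,275),36,'sole')
comp((0,150,60),(8,255,255),(430,190,480,245),92,'drain')
E
```

```text
handle [367 210  19  30 217] mean [ 490.7 -148.4] ax [-0.87   0.493] ends [ 528. -170.] [ 454. -127.] size [18. 86.]
mark [378 201   4   7  17] mean [ 556.6 -168.8] ax [-0.949 -0.316] ends [ 566. -166.] [ 548. -172.] size [19.  7.]
mark [388 209  31  45 308] mean [ 471.1 -233.6] ax [-0.89  -0.455] ends [ 543. -197.] [ 420. -260.] size [138.  28.]
guides [214 196  41  13 214] mean [566.4 240.9] ax [-0.18   0.984] ends [576. 187.] [555. 301.] size [ 27. 116.]
guides [205 246  38  22 182] mean [422.9 266.4] ax [0.483 0.875] ends [395. 216.] [452. 319.] size [118.  25.]
sole [ 226  218   74   46 2148] mean [463.1 145.8] ax [0.207 0.978] ends [446.  67.] [488. 264.] size [201. 113.]
sole [253 271  16   4  48] mean [369.9 165. ] ax [0.016 1.   ] ends [370. 144.] [370. 185.] size [41.  8.]
drain [445 206  21  28 217] mean [ 500.2 -359.6] ax [-0.818  0.575] ends [ 537. -385.] [ 467. -336.] size [19. 86.]
```

View pics/crop1.png

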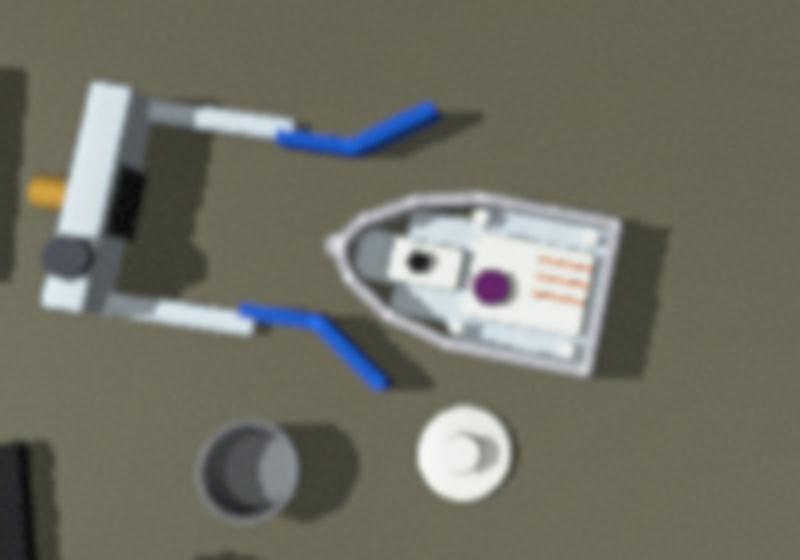

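```bash
python3 - <<'E'
from h import *
s=snap('top')
f=lambda u,v,z: ray(s,145-.375+u/4,170-.375+v/4,z)[:2]
for n,u,v,z in [('heelA',620,222,36),('heelB',590,374,36),('nose',333,243,36),('bendU',350,149,30),('bendL',319,320,30),('endU',279,138,30),('endL',243,309,30),('flU',434,108,30),('flL',384,384,30),('blkA',135,86,50),('blkB',86,308,50),('rubA',145,170,36),('rubB',128,238,36)]: print(n,f(u,v,z).round(1))
U,L,eU,eL=f(350,149,30),f(319,320,30),f(279,138,30),f(243,309,30)
fU,fL=f(434,108,30),f(384,384,30)
e=eU+eL-U-L; e/=np.linalg.norm(e); w=U-L
lat=np.array([-w[1],w[0]]); lat/=np.linalg.norm(lat); lat*=np.sign(lat@e)
w2=fU-fL; l2=np.array([-w2[1],w2[0]])/np.linalg.norm(w2)
print('axis from guides',e,'from width',lat,l2,np.linalg.norm(w))
m=(U+L)/2
h=(f(620,222,36)+f(590,374,36))/2; n=f(333,243,36)
a=(n-h)/np.linalg.norm(n-h); print('sole axis',a,np.linalg.norm(n-h),'heel mid',h,'nose',n)
e=e+lat*2+l2; e/=np.linalg.norm(e); stop=m+150*e; left=np.array([-e[1],e[0]])
print('e',e,'stop',stop,'nose rel stop',(n-stop)@e,(n-stop)@left,'heel lat',(h-stop)@left,'ang',np.arctan2(*(a@np.c_[left,e])))
E
```

```text
heelA [499.8  57.3]
heelB [394.9  78.3]
nose [487.9 258.6]
bendU [555.7 250.2]
bendL [434.8 268. ]
endU [564.4 301.3]
endL [443.2 321.4]
flU [584.8 190.9]
flL [390.2 221.3]
blkA [599.5 399.1]
blkB [443.9 423.2]
rubA [541.6 393.7]
rubB [493.4 402.8]
axis from guides [0.16125906 0.98691211] from width [0.14492162 0.98944314] [0.15464557 0.98797001] 122.21676984411812
sole axis [0.20759477 0.97821491] 194.99753174865316 heel mid [447.38679328  67.80740816] nose [487.86726014 258.55690145]
e [0.15144068 0.98846635] stop [517.97605455 407.36626839] nose rel stop -151.6527477335117 7.225738229615457 heel lat 18.352084349422256 ang -0.05708991420704674
```

Emit:
send_rows(
  commands=[
    {"translation": [0,-0.029,0.0255],"twist": 0,"fingers": 0},
    {"translation": [0,-0.029,0.0255],"twist": 0,"fingers": 0},
    {"translation": [0,-0.029,0.0255],"twist": 0,"fingers": 0},
    {"translation": [0,-0.029,0.0255],"twist": 0,"fingers": 0},
    {"translation": [0,-0.029,0.0255],"twist": 0,"fingers": 0},
    {"translation": [0,-0.029,0.0255],"twist": 0,"fingers": 0},
    {"translation": [0,-0.029,0.0255],"twist": 0,"fingers": 0},
    {"translation": [0,-0.029,0.0255],"twist": 0,"fingers": 0},
  ],
)

```text
time: 1.0
tcp_pos: [329.9, 294.1, 239.5]
tcp_rot: [0.283, 1.552, -0.283]
wrist_force: [0.1, 0.4, -0.1]
finger_gap: 44.5
```

Emit:
send_rows(
  commands=[
    {"translation": [0,-0.029,0.0255],"twist": 0,"fingers": 0},
    {"translation": [0,-0.029,0.0255],"twist": 0,"fingers": 0},
    {"translation": [0,-0.029,0.0255],"twist": 0,"fingers": 0},
    {"translation": [0,-0.029,0.0255],"twist": 0,"fingers": 0},
    {"translation": [0,-0.029,0.0255],"twist": 0,"fingers": 0},
    {"translation": [0,-0.029,0.0255],"twist": 0,"fingers": 0},
    {"translation": [0,-0.029,0.0255],"twist": 0,"fingers": 0},
    {"translation": [0,-0.029,0.0255],"twist": 0,"fingers": 0},
  ],
)

```text
time: 1.8
tcp_pos: [438.8, 5.0, 239.7]
tcp_rot: [0.283, 1.552, -0.283]
wrist_force: [1.4, -0.5, 0.7]
finger_gap: 43.2
```

Emit:
send_rows(
  commands=[
    {"translation": [0,0,0],"twist": 0.14,"fingers": 0},
    {"translation": [0,0,0],"twist": 0.14,"fingers": 0},
    {"translation": [0,0,0],"twist": 0.14,"fingers": 0},
    {"translation": [0,0,0],"twist": 0.14,"fingers": 0},
    {"translation": [0,0,0],"twist": 0.14,"fingers": 0},
    {"translation": [0,0,0],"twist": 0.14,"fingers": 0},
    {"translation": [0,0,0],"twist": 0.14,"fingers": 0},
    {"translation": [0,0,0],"twist": 0.14,"fingers": 0},
  ],
)

```text
time: 2.6
tcp_pos: [438.5, 6.6, 239.5]
tcp_rot: [1.147, 1.248, -1.147]
wrist_force: [-0.2, 0.7, 0.5]
finger_gap: 43.6
```

Emit:
send_rows(
  commands=[
    {"translation": [0,0,0],"twist": 0.14,"fingers": 0},
    {"translation": [0,0,0],"twist": 0.1,"fingers": 0},
    {"translation": [0,0,0],"twist": 0,"fingers": 0},
  ],
)

```text
time: 2.9
tcp_pos: [438.4, 6.5, 239.5]
tcp_rot: [1.32, 1.134, -1.32]
wrist_force: [-0.2, 0.4, -0.6]
finger_gap: 43.6
```

```bash
cat >> h.py <<'E'
def to(x,y,z,yaw=None):
    "tool shift to reach a world TCP point; twist to make tool y point along yaw (mod pi)"
    st=readout.get_state(); M=R.from_rotvec(st['tcp_rot']).as_matrix(); p=np.array(st['tcp_pos'])
    cur=np.arctan2(M[1,1],M[0,1]); tw=0 if yaw is None else -((yaw-cur+np.pi/2)%np.pi-np.pi/2)
    print('t',round(st['time'],2),'tcp',p.round(1),'yaw',cur.round(3),'tilt',M[:,0].round(3),'gap',round(st['finger_gap'],1),'F',np.round(st['wrist_force'],1),'q',np.round(st['joint_positions'],2))
    print('shift m',(M.T@(np.array([x,y,z])-p)/1000).round(4),'twist',round(tw,3))
E
python3 -c "
from h import *
to(438,9,26,-0.152)"
```

```text
t 2.9 tcp [438.4   6.5 239.5] yaw -0.152 tilt [-0.  0. -1.] gap 43.6 F [-0.2  0.4 -0.6] q [-0.57 -0.12  0.42  1.94  0.05  1.31 -0.31]
shift m [ 0.2135 -0.0008 -0.0023] twist 0.0
```

Emit:
send_rows(
  commands=[
    {"translation": [0.04,0,0],"twist": 0,"fingers": 0},
    {"translation": [0.04,0,0],"twist": 0,"fingers": 0},
    {"translation": [0.04,0,0],"twist": 0,"fingers": 0},
    {"translation": [0.04,0,0],"twist": 0,"fingers": 0},
    {"translation": [0.025,0,0],"twist": 0,"fingers": 0},
    {"translation": [0.017,0,0],"twist": 0,"fingers": 0},
    {"translation": [0.011,0,0],"twist": 0,"fingers": 0},
    {"translation": [0,0,0],"twist": 0,"fingers": 0},
  ],
)

```text
time: 3.7
tcp_pos: [437.8, 6.5, 25.6]
tcp_rot: [1.316, 1.136, -1.319]
wrist_force: [-0.1, 0.6, 0.0]
finger_gap: 43.5
```

Emit:
send_rows(
  commands=[
    {"translation": [0,0,-0.012],"twist": 0,"fingers": 0},
    {"translation": [0,0,-0.012],"twist": 0,"fingers": 0},
    {"translation": [0,0,-0.012],"twist": 0,"fingers": 0},
    {"translation": [0,0,-0.006],"twist": 0,"fingers": 0},
    {"translation": [0,0,-0.004],"twist": 0,"fingers": 0},
    {"translation": [0,0,-0.004],"twist": 0,"fingers": 0},
    {"translation": [0,0,-0.004],"twist": 0,"fingers": 0},
    {"translation": [0,0,-0.004],"twist": 0,"fingers": 0},
  ],
)

```text
time: 4.5
tcp_pos: [447.5, 62.9, 26.7]
tcp_rot: [1.32, 1.133, -1.32]
wrist_force: [-0.4, -5.6, 2.2]
finger_gap: 43.5
```

Emit:
send_rows(
  commands=[
    {"translation": [0,0.0008,-0.006],"twist": 0,"fingers": 0},
    {"translation": [0,0.0008,-0.006],"twist": 0,"fingers": 0},
    {"translation": [0,0.0008,-0.006],"twist": 0,"fingers": 0},
    {"translation": [0,0.0008,-0.006],"twist": 0,"fingers": 0},
    {"translation": [0,0.0008,-0.006],"twist": 0,"fingers": 0},
    {"translation": [0,0.0008,-0.006],"twist": 0,"fingers": 0},
    {"translation": [0,0.0008,-0.006],"twist": 0,"fingers": 0},
    {"translation": [0,0.0008,-0.006],"twist": 0,"fingers": 0},
  ],
)

```text
time: 5.3
tcp_pos: [460.5, 109.1, 26.5]
tcp_rot: [1.318, 1.133, -1.321]
wrist_force: [-1.4, -6.4, 5.3]
finger_gap: 43.5
```

```bash
python3 -c "
from h import *
s=snap('top'); im=s['pixels'][170:310,145:345,::-1]
cv2.imwrite('pics/crop2.png',cv2.resize(im,None,fx=4,fy=4,interpolation=cv2.INTER_CUBIC))
to(0,0,0)"
```

```text
t 5.35 tcp [460.8 110.4  26.5] yaw -0.151 tilt [-0.    -0.001 -1.   ] gap 43.6 F [-1.  -2.2 -0.5] q [-0.68  0.26  0.38  2.08 -0.13  0.82 -0.37]
shift m [ 0.0268 -0.439   0.1783] twist 0
```

View pics/crop2.png

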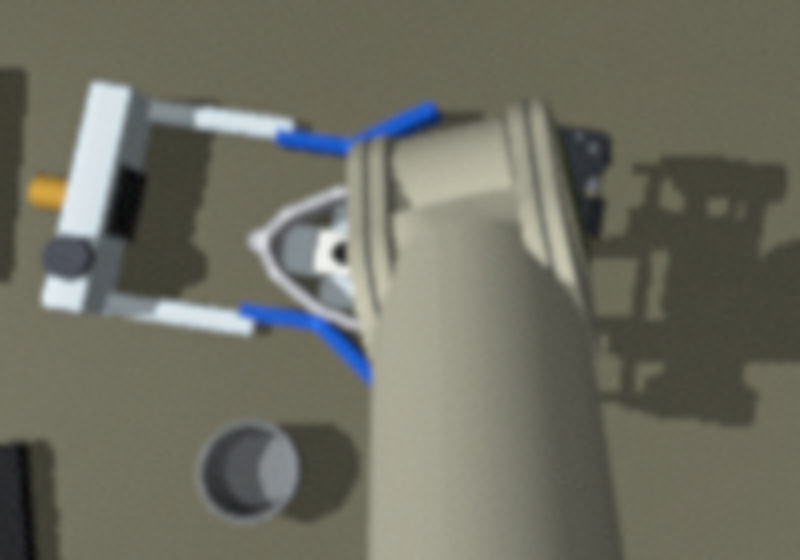

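The nose is now at (253,241). The channel centre line there is at v≈222, so the plate sits about 12 mm towards the robot. I'll push with more sideways shift.

Emit:
send_rows(
  commands=[
    {"translation": [0,0.0015,-0.005],"twist": 0,"fingers": 0},
    {"translation": [0,0.0015,-0.005],"twist": 0,"fingers": 0},
    {"translation": [0,0.0015,-0.005],"twist": 0,"fingers": 0},
    {"translation": [0,0.0015,-0.005],"twist": 0,"fingers": 0},
    {"translation": [0,0.0015,-0.005],"twist": 0,"fingers": 0},
    {"translation": [0,0.0015,-0.005],"twist": 0,"fingers": 0},
    {"translation": [0,0.0015,-0.005],"twist": 0,"fingers": 0},
  ],
)

```text
time: 6.05
tcp_pos: [475.8, 142.3, 26.3]
tcp_rot: [1.318, 1.134, -1.322]
wrist_force: [-2.0, -4.7, 4.4]
finger_gap: 43.5
```

```bash
python3 -c "
from h import *
s=snap('top'); im=s['pixels'][170:310,145:345,::-1]
a=cv2.resize(im[:95,:110],None,fx=5,fy=5,interpolation=cv2.INTER_CUBIC)
s=snap('scene'); b=s['pixels'][160:260,320:490,::-1]
b=cv2.resize(b,None,fx=4.5,fy=4.5,interpolation=cv2.INTER_CUBIC)[:,:]
c=np.zeros((475+0,0,3)) 
b=cv2.resize(b,(550,324)); b=b[:125] if 0 else b
a=a[:,:]; o=np.vstack([a[:275*2][:475],b])[:799]; o=cv2.resize(o,None,fx=.75,fy=.75); cv2.imwrite('pics/c3.png',o); print(o.shape)
to(0,0,0)"
```

```text
(599, 412, 3)
t 6.15 tcp [476.2 143.3  26.3] yaw -0.15 tilt [-0.001 -0.    -1.   ] gap 43.5 F [ 0.5 -0.5 -0.6] q [-0.7   0.3   0.36  2.02 -0.14  0.84 -0.42]
shift m [ 0.0267 -0.4494  0.213 ] twist 0
```

View pics/c3.png

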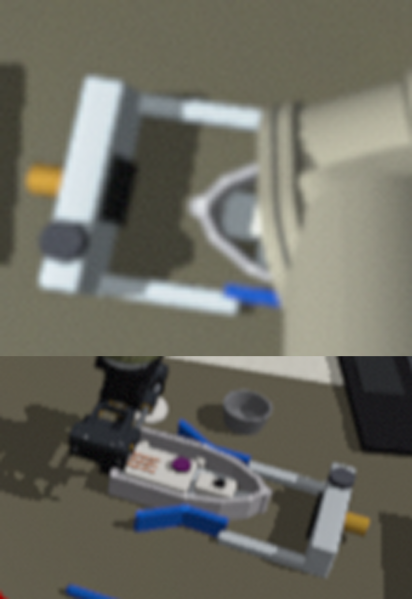

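```bash
python3 -c "
from h import *
s=snap('top'); e=np.array([.1514,.9885]); l=np.array([-e[1],e[0]])
for u,v in [(195,206),(190,206)]:
  n=ray(s,145-.4+u/3.75,170-.4+v/3.75,36)[:2]; d=n-[518,407.4]; print(n,d@e,d@l)
for u,v in [(131,153),(119,222)]: print(ray(s,145-.4+u/3.75,170-.4+v/3.75,45)[:2])
"
```

```text
[505.59071546 347.24182549] -61.34512118609132 3.1586301456303176
[505.64361641 351.00005311] -57.62210397250069 3.6753332177689995
[545.0591051 394.3603813]
[493.22285699 400.13983449]
```

Emit:
send_rows(
  commands=[
    {"translation": [0,0.001,-0.005],"twist": 0,"fingers": 0},
    {"translation": [0,0.001,-0.005],"twist": 0,"fingers": 0},
    {"translation": [0,0.0005,-0.005],"twist": 0,"fingers": 0},
    {"translation": [0,0.0005,-0.005],"twist": 0,"fingers": 0},
    {"translation": [0,0,-0.005],"twist": 0,"fingers": 0},
    {"translation": [0,0,-0.005],"twist": 0,"fingers": 0},
    {"translation": [0,0,-0.005],"twist": 0,"fingers": 0},
    {"translation": [0,0,-0.005],"twist": 0,"fingers": 0},
  ],
)

```text
time: 7.0
tcp_pos: [485.3, 183.1, 26.5]
tcp_rot: [1.319, 1.135, -1.319]
wrist_force: [0.4, -3.3, -2.9]
finger_gap: 43.3
```

Emit:
send_rows(
  commands=[
    {"translation": [0,0,-0.003],"twist": 0,"fingers": 0},
    {"translation": [0,0,-0.003],"twist": 0,"fingers": 0},
    {"translation": [0,0,-0.002],"twist": 0,"fingers": 0},
    {"translation": [0,0,-0.002],"twist": 0,"fingers": 0},
  ],
)

```text
time: 7.4
tcp_pos: [486.8, 192.6, 26.6]
tcp_rot: [1.319, 1.134, -1.319]
wrist_force: [0.1, -3.9, -1.7]
finger_gap: 43.6
```

Expected contact is about 8–10 mm ahead, so I'm creeping and watching the force.

Emit:
send_rows(
  commands=[
    {"translation": [0,0,-0.0015],"twist": 0,"fingers": 0},
    {"translation": [0,0,-0.0015],"twist": 0,"fingers": 0},
    {"translation": [0,0,-0.0015],"twist": 0,"fingers": 0},
  ],
)

```text
time: 7.7
tcp_pos: [487.5, 197.0, 26.6]
tcp_rot: [1.319, 1.134, -1.319]
wrist_force: [-1.1, -3.0, -2.1]
finger_gap: 43.6
```

Emit:
send_rows(
  commands=[
    {"translation": [0,0,-0.0015],"twist": 0,"fingers": 0},
    {"translation": [0,0,-0.0015],"twist": 0,"fingers": 0},
  ],
)

```text
time: 7.9
tcp_pos: [487.8, 198.9, 26.5]
tcp_rot: [1.318, 1.134, -1.32]
wrist_force: [-3.4, -11.9, 4.3]
finger_gap: 43.8
```

Emit:
send_rows(
  commands=[
    {"translation": [0,0,-0.0015],"twist": 0,"fingers": 0},
    {"translation": [0,0,-0.001],"twist": 0,"fingers": 0},
  ],
)

```text
time: 8.1
tcp_pos: [487.8, 198.9, 26.4]
tcp_rot: [1.316, 1.132, -1.324]
wrist_force: [-6.6, -18.3, 12.1]
finger_gap: 43.3
```

Emit:
send_rows(
  commands=[
    {"translation": [0,0,-0.001],"twist": 0,"fingers": 0},
    {"translation": [0,0,0],"twist": 0,"fingers": 0},
  ],
)

```text
time: 8.3
tcp_pos: [487.8, 199.0, 26.5]
tcp_rot: [1.315, 1.131, -1.325]
wrist_force: [-6.3, -18.9, 13.1]
finger_gap: 43.3
```

Emit:
send_rows(
  commands=[
    {"translation": [0,0,0.004],"twist": 0,"fingers": 0},
    {"translation": [0,0,0.016],"twist": 0,"fingers": 0},
    {"translation": [0,0,0.03],"twist": 0,"fingers": 0},
    {"translation": [-0.04,0,0.01],"twist": 0,"fingers": -1},
    {"translation": [-0.05,0,0],"twist": 0,"fingers": -1},
    {"translation": [-0.05,0,0],"twist": 0,"fingers": -1},
    {"translation": [-0.02,0,0.045],"twist": 0,"fingers": -1},
    {"translation": [0,0,0.045],"twist": 0,"fingers": -1},
  ],
)

```text
time: 9.1
tcp_pos: [467.8, 55.0, 190.3]
tcp_rot: [1.323, 1.134, -1.31]
wrist_force: [0.5, -1.1, -0.2]
finger_gap: 11.6
```

Emit:
send_rows(
  commands=[
    {"translation": [0,0,0.045],"twist": 0,"fingers": -1},
    {"translation": [0,0,0.045],"twist": 0,"fingers": -1},
    {"translation": [0,0,0],"twist": 0,"fingers": -1},
  ],
)

```text
time: 9.4
tcp_pos: [451.7, -39.6, 187.1]
tcp_rot: [1.326, 1.13, -1.323]
wrist_force: [-0.0, 1.5, 1.1]
finger_gap: 0.6
```

```bash
python3 -c "
from h import *
s=snap('top'); im=s['pixels'][170:310,145:345,::-1]
a=cv2.resize(im[:95,:135],None,fx=4.5,fy=4.5,interpolation=cv2.INTER_CUBIC)
cv2.imwrite('pics/c4.png',a); print(a.shape)
to(0,0,0)"
```

```text
(428, 608, 3)
t 9.45 tcp [452.3 -36.5 187. ] yaw -0.155 tilt [ 0.002  0.002 -1.   ] gap 0.4 F [-0.1  0.7 -0.5] q [-0.57 -0.04  0.55  1.99  0.02  1.18 -0.19]
shift m [ 0.1863 -0.4528  0.0341] twist 0
```

View pics/c4.png

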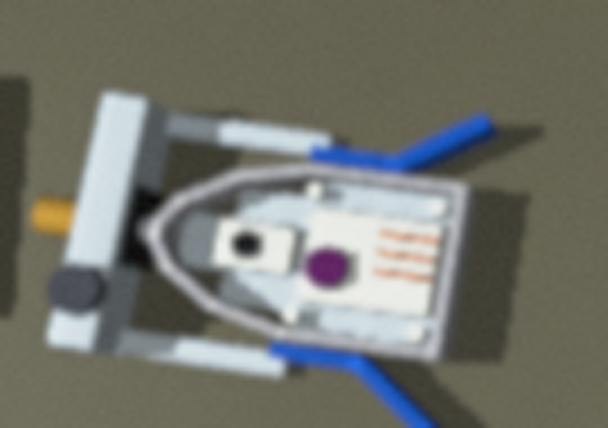

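The nose is against the black rubber at (143,228), and the plate sits squarely between the guides, so it is home. Next is the valve.

```bash
python3 -c "
from h import *
s=snap('top','t5'); im=s['pixels'][:,:,::-1]
a=cv2.resize(im[175:260,340:440],None,fx=5,fy=5,interpolation=cv2.INTER_CUBIC)
s=snap('scene','s5'); im=s['pixels'][:,:,::-1]
b=cv2.resize(im[155:225,235:310],None,fx=5,fy=5,interpolation=cv2.INTER_CUBIC)
o=np.zeros((425,880,3),np.uint8); o[:,:500]=a; o[:350,505:880]=b; cv2.imwrite('pics/c5.png',cv2.resize(o[:,:],None,fx=.9,fy=.9))
"
```

```text
(no output)
```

View pics/c5.png

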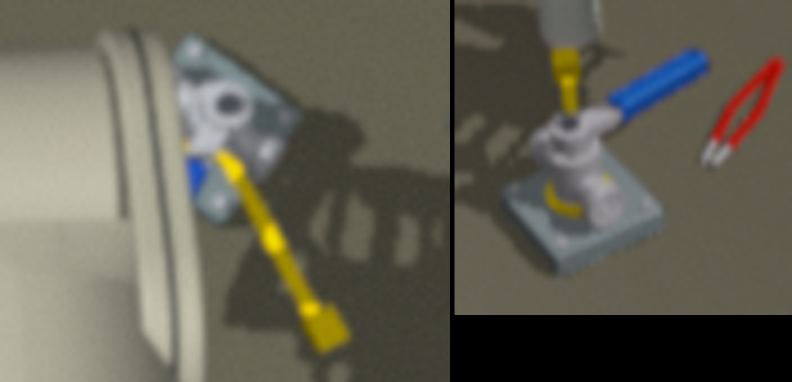

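```bash
python3 -c "
from h import *
s=snap('top')
f=lambda u,v,z: ray(s,340-.4+u/4.5,175-.4+v/4.5,z)[:2]
P0=np.array([561.2,-188.3])
for z in (92,98): print('hub',z,f(230,103,z))
E=f(334,340,44); a,b=f(247,200,32),f(303,298,32)
print('mark end',E,'strip',a,b)
hub=f(230,103,95)
for P in (P0,hub):
  print(P,'markang',np.arctan2(*(E-P)[::-1]),np.linalg.norm(E-P),'strip end ang',np.arctan2(*(b-P)[::-1]),'strip dir',np.arctan2(*(b-a)[::-1]),'handle ang',np.arctan2(*(np.array([490.7,-148.4])-P)[::-1]))
S=snap('scene'); g=lambda u,v,z: ray(S,235-.4+(u-454.5)/4.5,155-.4+v/4.5,z)[:2]
print('scene hub',g(570,124,95),'handle tip',g(708,62,83))
"
```

```text
hub 92 [ 564.03502129 -191.37847218]
hub 98 [ 562.82814015 -190.20782534]
mark end [ 425.29488275 -256.48967232] strip [ 513.8523395  -210.52986397] [ 452.07578237 -241.93163189]
[ 561.2 -188.3] markang -2.676550258674704 152.0527286983702 strip end ang -2.6847896978644874 strip dir -2.6713175433996206 handle ang 2.6265806453273974
[ 563.43158072 -190.79314876] markang -2.697662500734637 152.9633306785178 strip end ang -2.7110854698986366 strip dir -2.6713175433996206 handle ang 2.6138630270798835
scene hub [ 565.78183218 -189.66467064] handle tip [ 457.06181082 -124.76321655]
```

```bash
python3 -c "
from h import *
to(487,-112,83,-0.52)"
```

```text
t 9.65 tcp [452.8 -32.7 186.6] yaw -0.148 tilt [ 0.  0. -1.] gap 0.3 F [0.2 0.5 0.5] q [-0.58 -0.04  0.54  1.99  0.02  1.18 -0.19]
shift m [0.1035 0.0455 0.0734] twist 0.372
```

Emit:
send_rows(
  commands=[
    {"translation": [0,0.023,0.036],"twist": 0,"fingers": -1},
    {"translation": [0,0.023,0.037],"twist": 0,"fingers": -1},
    {"translation": [0,0,0],"twist": 0.124,"fingers": -1},
    {"translation": [0,0,0],"twist": 0.124,"fingers": -1},
    {"translation": [0,0,0],"twist": 0.124,"fingers": -1},
    {"translation": [0.03,0,0],"twist": 0,"fingers": -1},
    {"translation": [0.03,0,0],"twist": 0,"fingers": -1},
    {"translation": [0,0,0],"twist": 0,"fingers": -1},
  ],
)

```text
time: 10.45
tcp_pos: [485.2, -111.4, 123.4]
tcp_rot: [1.577, 0.92, -1.586]
wrist_force: [-1.4, -0.4, 0.6]
finger_gap: 0.5
```

```bash
python3 -c "
from h import *
to(487,-112,83,-0.52)"
```

```text
t 10.45 tcp [ 485.2 -111.4  123.4] yaw -0.52 tilt [-0.006 -0.    -1.   ] gap 0.5 F [-1.4 -0.4  0.6] q [-0.48  0.18  0.67  1.96 -0.12  1.05 -0.27]
shift m [ 0.0403  0.002  -0.0005] twist 0.0
```

Descend, then approach until contact.

Emit:
send_rows(
  commands=[
    {"translation": [0.02,0,0],"twist": 0,"fingers": -1},
    {"translation": [0.02,0.001,0],"twist": 0,"fingers": -1},
    {"translation": [0,0,0],"twist": 0,"fingers": -1},
    {"translation": [0,0,0.005],"twist": 0,"fingers": -1},
    {"translation": [0,0,0.003],"twist": 0,"fingers": -1},
  ],
)

```text
time: 10.95
tcp_pos: [484.6, -120.8, 88.0]
tcp_rot: [1.583, 0.915, -1.581]
wrist_force: [0.1, 0.9, 0.1]
finger_gap: 0.3
```

Emit:
send_rows(
  commands=[
    {"translation": [0,0,0.002],"twist": 0,"fingers": -1},
    {"translation": [0,0,0.002],"twist": 0,"fingers": -1},
  ],
)

```text
time: 11.15
tcp_pos: [482.7, -123.7, 87.5]
tcp_rot: [1.584, 0.915, -1.58]
wrist_force: [2.1, 1.9, 2.5]
finger_gap: 0.2
```

```bash
cat >> h.py <<'E'
def arc(phi,r=105,off=18.5,P=(563,-190)):
    "TCP target with finger touching handle at angle phi"
    c,s=np.cos(phi),np.sin(phi); to(P[0]+r*c+off*s,P[1]+r*s-off*c,83,phi)
def rel(P=(563,-190)):
    p=readout.get_state()['tcp_pos'][:2]-np.array(P); r=np.hypot(*p); print('tcp r',r.round(1),'ang',(np.arctan2(p[1],p[0])%(2*np.pi)).round(3),'touch phi',(np.arctan2(p[1],p[0])%(2*np.pi)+np.arcsin(18.5/r)).round(3))
E
python3 -c "
from h import *
arc(2.75);rel()"
```

```text
t 11.15 tcp [ 482.7 -123.7   87.5] yaw -0.522 tilt [ 0.002  0.001 -1.   ] gap 0.2 F [2.1 1.9 2.5] q [-0.44  0.23  0.67  1.99 -0.17  0.97 -0.21]
shift m [ 0.0044 -0.0039  0.0127] twist -0.13
tcp r 104.1 ang 2.451 touch phi 2.63
```

Emit:
send_rows(
  commands=[
    {"translation": [0.0005,-0.0009,0.0063],"twist": -0.06,"fingers": -1},
    {"translation": [0.0005,-0.0009,0.0063],"twist": -0.06,"fingers": -1},
    {"translation": [0.0005,-0.0009,0.0063],"twist": -0.06,"fingers": -1},
    {"translation": [0.0005,-0.0009,0.0063],"twist": -0.06,"fingers": -1},
    {"translation": [0.0005,-0.0009,0.0063],"twist": -0.06,"fingers": -1},
    {"translation": [0.0005,-0.0009,0.0063],"twist": -0.06,"fingers": -1},
    {"translation": [0.0005,-0.0009,0.0063],"twist": -0.06,"fingers": -1},
    {"translation": [0,0,0],"twist": 0,"fingers": -1},
  ],
)

```text
time: 11.95
tcp_pos: [461.5, -163.5, 83.4]
tcp_rot: [1.284, 1.159, -1.283]
wrist_force: [0.6, 0.8, 0.5]
finger_gap: 0.5
```

```bash
python3 -c "
from h import *
arc(3.45);rel()"
```

```text
t 11.95 tcp [ 461.5 -163.5   83.4] yaw -0.102 tilt [ 0.001  0.    -1.   ] gap 0.5 F [0.6 0.8 0.5] q [-0.33  0.21  0.64  2.02 -0.15  0.96  0.28]
shift m [ 0.0004 -0.      0.041 ] twist -0.41
tcp r 104.9 ang 2.886 touch phi 3.063
```

Emit:
send_rows(
  commands=[
    {"translation": [0,-0.0009,0.0063],"twist": -0.06,"fingers": -1},
    {"translation": [0,-0.0009,0.0063],"twist": -0.06,"fingers": -1},
    {"translation": [0,-0.0009,0.0063],"twist": -0.06,"fingers": -1},
    {"translation": [0,-0.0009,0.0063],"twist": -0.06,"fingers": -1},
    {"translation": [0,-0.0009,0.0063],"twist": -0.06,"fingers": -1},
    {"translation": [0,-0.0009,0.0063],"twist": -0.06,"fingers": -1},
    {"translation": [0,0,0],"twist": 0,"fingers": -1},
  ],
)

```text
time: 12.65
tcp_pos: [458.0, -201.1, 83.2]
tcp_rot: [1.018, 1.32, -1.018]
wrist_force: [0.1, -0.7, -0.0]
finger_gap: 0.5
```

```bash
python3 -c "
from h import *
arc(3.58);rel()
s=snap('top'); a=cv2.resize(s['pixels'][175:260,340:440,::-1],None,fx=4,fy=4,interpolation=cv2.INTER_CUBIC)
s=snap('scene'); b=cv2.resize(s['pixels'][155:225,235:310,::-1],None,fx=5,fy=5,interpolation=cv2.INTER_CUBIC)
o=np.zeros((350,780,3),np.uint8); o[:340,:400]=a; o[:350,405:]=b; cv2.imwrite('pics/c6.png',o)"
```

```text
t 12.65 tcp [ 458.  -201.1   83.2] yaw 0.257 tilt [ 0. -0. -1.] gap 0.5 F [ 0.1 -0.7 -0. ] q [-0.22  0.24  0.61  1.99 -0.16  0.96  0.72]
shift m [ 0.0002 -0.0022  0.0167] twist -0.182
tcp r 105.6 ang 3.247 touch phi 3.423
```

View pics/c6.png

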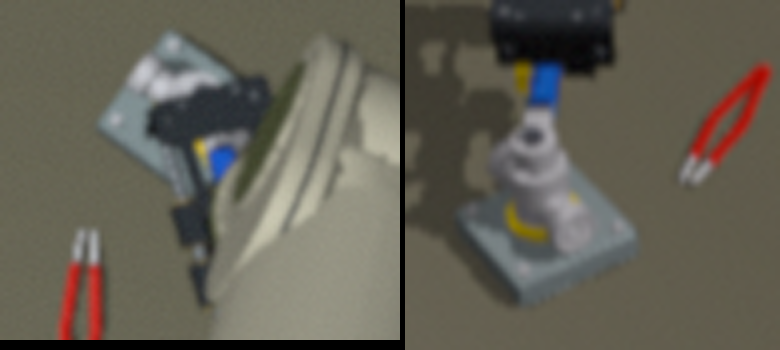

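The handle is close to the mark but still short of it. I'll push by 0.12 rad, then back off and measure without the arm in the way.

Emit:
send_rows(
  commands=[
    {"translation": [0,-0.001,0.0063],"twist": -0.06,"fingers": -1},
    {"translation": [0,-0.001,0.0063],"twist": -0.06,"fingers": -1},
    {"translation": [0,0,0],"twist": 0,"fingers": -1},
  ],
)

```text
time: 13.05
tcp_pos: [459.5, -213.5, 83.0]
tcp_rot: [0.927, 1.364, -0.927]
wrist_force: [0.3, 0.0, 0.2]
finger_gap: 0.3
```

```bash
python3 -c "
from h import *
arc(3.58);rel()"
```

```text
t 13.05 tcp [ 459.5 -213.5   83. ] yaw 0.377 tilt [-0.  0. -1.] gap 0.3 F [0.3 0.  0.2] q [-0.18  0.25  0.59  1.97 -0.17  0.97  0.87]
shift m [-0.     -0.001   0.0042] twist -0.062
tcp r 106.2 ang 3.365 touch phi 3.54
```

Emit:
send_rows(
  commands=[
    {"translation": [0,0,-0.01],"twist": 0,"fingers": -1},
    {"translation": [0,0,-0.02],"twist": 0,"fingers": -1},
    {"translation": [-0.03,0,-0.02],"twist": 0,"fingers": -1},
    {"translation": [-0.03,0,-0.04],"twist": 0,"fingers": -1},
    {"translation": [0,0,-0.05],"twist": 0,"fingers": -1},
    {"translation": [0,0,-0.05],"twist": 0,"fingers": -1},
    {"translation": [0,0,-0.05],"twist": 0,"fingers": -1},
    {"translation": [0,0,0],"twist": 0,"fingers": -1},
  ],
)

```text
time: 13.85
tcp_pos: [368.5, 14.5, 142.9]
tcp_rot: [0.923, 1.367, -0.922]
wrist_force: [0.2, -0.2, 0.6]
finger_gap: 0.1
```

```bash
cat > m.py <<'E'
from h import *
import sys
s=snap('top'); im=s['pixels'][:,:,::-1]; hsv=cv2.cvtColor(im,cv2.COLOR_BGR2HSV)
for nm,lo,hi,z in (('blue',(100,120,60),(125,255,255),92),('yel',(20,120,60),(35,255,255),35)):
    m=cv2.inRange(hsv,lo,hi); m[:175]=0;m[262:]=0;m[:,:340]=0;m[:,440:]=0
    v,u=np.nonzero(m); p=np.array([ray(s,a,b,z)[:2] for a,b in zip(u,v)])
    w=np.linalg.eigh(np.cov(p.T))[1][:,1]; w*=-np.sign(w[0]); c=p.mean(0)
    print(nm,len(p),c.round(1),'pca',np.arctan2(w[1],w[0])%(2*np.pi),'from pivot',np.arctan2(c[1]+190,c[0]-563)%(2*np.pi),np.hypot(c[0]-563,c[1]+190))
a=cv2.resize(im[175:260,340:440],None,fx=4,fy=4,interpolation=cv2.INTER_CUBIC)
s=snap('scene'); b=cv2.resize(s['pixels'][155:225,235:310,::-1],None,fx=5,fy=5,interpolation=cv2.INTER_CUBIC)
o=np.zeros((350,780,3),np.uint8); o[:340,:400]=a; o[:350,405:]=b; cv2.imwrite('pics/%s.png'%sys.argv[1],o); to(0,0,0)
E
python3 m.py c7
```

```text
blue 208 [ 487.3 -222. ] pca 3.5627413223774904 from pivot 3.5419415281926914 82.18415050945659
yel 248 [ 477.2 -226.4] pca 3.6969193056454905 from pivot 3.5423199167141872 93.22628434670887
t 13.95 tcp [370.5  10.5 143.1] yaw 0.379 tilt [ 0.001  0.    -1.   ] gap 0.3 F [-0.1 -0.5 -0.4] q [-0.51 -0.19  0.33  2.21  0.07  1.11  0.16]
shift m [ 0.1428 -0.3481 -0.1274] twist 0
```

View pics/c7.png

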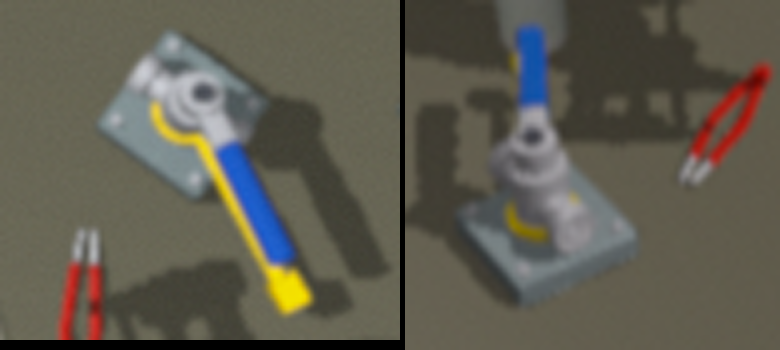

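```bash
python3 - <<'E'
from h import *
s=snap('top'); f=lambda u,v,z: ray(s,340-.375+u/4,175-.375+v/4,z)[:2]
S=snap('scene'); g=lambda u,v,z: ray(S,235-.4+(u-405)/5,155-.4+v/5,z)[:2]
A=lambda d: round(float(np.arctan2(d[1],d[0])%(2*np.pi)),3)
hub=f(203,92,94); tip=f(281,262,90); E=f(300,305,44); Ec=f(289,290,44)
print('top hub',hub,'tip',tip,A(tip-hub),'mark end',E,A(E-hub),np.hypot(*(E-hub)),'mid',A(Ec-hub),np.hypot(*(Ec-hub)))
h2=g(533,135,94); t2=g(530,27,92); print('scene hub',h2,'tip',t2,A(t2-h2),np.hypot(*(t2-h2)))
# mark end widened corners in scene before move (t: s5.png): view of earlier crop scale4.5
g2=lambda u,v,z: ray(S,235-.4+(u-454.5)/4.5,155-.4+v/4.5,z)[:2]
m2=g2(567,50,44); m3=g2(568,63,44); print('scene mark',m2,A(m2-h2),np.hypot(*(m2-h2)),m3,A(m3-h2))
# predicted mark end pixel positions in crops for candidate angles, about mean pivot
P=(hub+h2)/2
for a in (3.55,3.58,3.61,3.64):
    e=np.r_[P+156*np.array([np.cos(a),np.sin(a)]),44]; u,v=proj(s,e); print(a,((u-340+.375)*4,(v-175+.375)*4))
E
```

```text
top hub [ 563.27269525 -190.06668086] tip [ 449.03041827 -236.31264597] 3.526 mark end [ 423.30714316 -258.56426884] 3.597 155.82771041066582 mid 3.585 143.53457126439784
scene hub [ 562.17787619 -191.47142206] tip [ 452.9765826  -238.36505876] 3.547 118.84416555025791
scene mark [ 425.34993589 -255.1383452 ] 3.577 150.9150832403179 [ 440.78805294 -247.98922084] 3.577
3.55 (np.float64(291.82955026479453), np.float64(310.63368075569133))
3.58 (np.float64(297.87627091815875), np.float64(307.71963056080324))
3.61 (np.float64(303.81967640660196), np.float64(304.6221243135142))
3.64 (np.float64(309.65410217513636), np.float64(301.3443885189196))
```

The handle is at about 3.54 and the mark at about 3.585 (both views agree within 0.02), so I'll nudge it a further 0.045 rad.

```bash
python3 -c "
from h import *
arc(3.585,off=48)"
```

```text
t 14.05 tcp [371.   9. 143.] yaw 0.376 tilt [ 0. -0. -1.] gap 0.2 F [-0.1 -1.   0.8] q [-0.51 -0.19  0.33  2.21  0.07  1.11  0.16]
shift m [ 0.0601 -0.0026  0.2148] twist -0.067
```

Emit:
send_rows(
  commands=[
    {"translation": [0,0,0.045],"twist": -0.067,"fingers": -1},
    {"translation": [0,0,0.045],"twist": 0,"fingers": -1},
    {"translation": [0,0,0.045],"twist": 0,"fingers": -1},
    {"translation": [0.03,0,0.03],"twist": 0,"fingers": -1},
    {"translation": [0.03,0,0.03],"twist": 0,"fingers": -1},
    {"translation": [0,0,0],"twist": 0,"fingers": -1},
  ],
)

```text
time: 14.65
tcp_pos: [449.9, -172.3, 78.9]
tcp_rot: [0.875, 1.39, -0.887]
wrist_force: [-0.7, -0.5, 0.4]
finger_gap: 0.5
```

```bash
python3 -c "
from h import *
arc(3.585)"
```

```text
t 14.65 tcp [ 449.9 -172.3   78.9] yaw 0.438 tilt [-0.008 -0.004 -1.   ] gap 0.5 F [-0.7 -0.5  0.4] q [-0.31  0.21  0.63  2.03 -0.14  0.95  0.84]
shift m [-0.004  -0.0102  0.046 ] twist -0.005
```

Emit:
send_rows(
  commands=[
    {"translation": [-0.003,-0.005,0.012],"twist": 0,"fingers": -1},
    {"translation": [-0.001,-0.005,0.012],"twist": 0,"fingers": -1},
    {"translation": [0,0,0.009],"twist": 0,"fingers": -1},
    {"translation": [0,0,0.005],"twist": 0,"fingers": -1},
    {"translation": [0,0,0],"twist": 0,"fingers": -1},
  ],
)

```text
time: 15.15
tcp_pos: [459.8, -206.8, 87.2]
tcp_rot: [0.876, 1.387, -0.876]
wrist_force: [0.7, 0.3, -0.4]
finger_gap: 0.4
```

```bash
python3 -c "
from h import *
arc(3.585);rel()"
```

```text
t 15.15 tcp [ 459.8 -206.8   87.2] yaw 0.444 tilt [ 0. -0. -1.] gap 0.4 F [ 0.7  0.3 -0.4] q [-0.25  0.24  0.65  1.98 -0.18  0.97  0.93]
shift m [ 0.0042 -0.0046  0.0106] twist 0.0
tcp r 104.6 ang 3.303 touch phi 3.48
```

Emit:
send_rows(
  commands=[
    {"translation": [0.004,-0.004,0.003],"twist": 0,"fingers": -1},
    {"translation": [0,0,0.003],"twist": 0,"fingers": -1},
    {"translation": [0,0,0.0025],"twist": 0,"fingers": -1},
    {"translation": [0,0,0.002],"twist": 0,"fingers": -1},
    {"translation": [0,0,0],"twist": 0,"fingers": -1},
  ],
)

```text
time: 15.65
tcp_pos: [460.2, -217.4, 82.8]
tcp_rot: [0.876, 1.388, -0.876]
wrist_force: [-1.7, 1.2, -1.0]
finger_gap: 0.8
```

```bash
python3 -c "
from h import *
arc(3.585);rel()"
```

```text
t 15.65 tcp [ 460.2 -217.4   82.8] yaw 0.445 tilt [-0.001  0.    -1.   ] gap 0.8 F [-1.7  1.2 -1. ] q [-0.22  0.26  0.65  1.97 -0.19  0.97  0.96]
shift m [-0.0002 -0.0004  0.0009] twist 0.002
tcp r 106.4 ang 3.402 touch phi 3.577
```

Within 0.01 rad of target; retreat and check.

Emit:
send_rows(
  commands=[
    {"translation": [0,0,-0.01],"twist": 0,"fingers": -1},
    {"translation": [0,0,-0.02],"twist": 0,"fingers": -1},
    {"translation": [-0.03,0,-0.02],"twist": 0,"fingers": -1},
    {"translation": [-0.03,0,-0.04],"twist": 0,"fingers": -1},
    {"translation": [0,0,-0.05],"twist": 0,"fingers": -1},
    {"translation": [0,0,-0.05],"twist": 0,"fingers": -1},
    {"translation": [-0.03,0,-0.04],"twist": 0,"fingers": -1},
    {"translation": [0,0,0],"twist": 0,"fingers": -1},
  ],
)

```text
time: 16.45
tcp_pos: [361.2, -5.7, 175.9]
tcp_rot: [0.874, 1.386, -0.866]
wrist_force: [0.3, 0.3, -0.3]
finger_gap: 0.6
```

```bash
python3 m.py c8; python3 -c "
from h import *
s=snap('top'); a=s['pixels'][75:300,145:500,::-1]; b=cv2.imread('pics/c8.png')
a=cv2.resize(a,(355*11//10,225*11//10)); o=np.zeros((598,780,3),np.uint8); o[:350]=b; o[350:350+247,:390]=a; cv2.imwrite('pics/c9.png',o)"
```

```text
blue 208 [ 488.9 -223.7] pca 3.588500659664732 from pivot 3.56846945395487 81.42501929516952
yel 287 [ 477.7 -226.7] pca 3.690611241601212 from pivot 3.548205088419014 92.8285784331899
t 16.55 tcp [361.7  -9.1 173.7] yaw 0.447 tilt [ 0.003  0.001 -1.   ] gap 0.5 F [ 0.4 -1.1 -0. ] q [-0.54 -0.26  0.39  2.2   0.11  1.19  0.24]
shift m [ 0.1726 -0.3228 -0.1648] twist 0
```

View pics/c9.png

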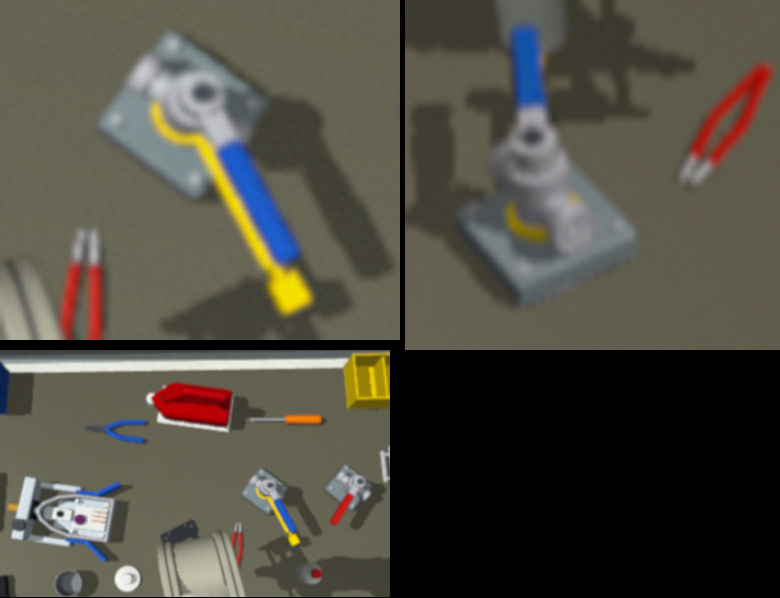

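The handle, at 3.57–3.58 rad, now lies along the mark (about 3.585). The plate is home and the bystanders are where they were.

```bash
python3 -c "
from h import *
print(job.job_done())"
```

```text
the job is handed in; nothing more can be done
None
```

The soleplate is home in the cradle and the air valve is set to the yellow mark. I handed the job in at about 16.6 s; no verdict is reported.

- **Soleplate:** I pushed it by its heel wall until it stopped moving, with about 23 N showing at the wrist. The top view after backing off showed the nose against the black rubber and the plate between the guides.
- **Air valve:** With the plate home, I swung the blue handle with closed fingers in two pushes. The first fell about 0.045 rad short, so I nudged it again.
- **Final angles:** The last measurements put the handle at 3.57–3.59 rad and the mark at 3.58–3.60 rad. A colour-mask fit of the mark read 3.69 by direction and 3.55 from the pivot. I discounted both because the mask also caught other yellow parts of the valve and the strip is partly hidden by the handle.
- **Everything else:** In the last pictures, compared by eye, the drain valve and the loose items looked unmoved. The arm was clear of everything at hand-in.

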